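# Pin the crank to the strip winder

### The arm

A 7-joint arm with a two-finger parallel gripper is mounted at the origin on a cart in front of the work surface, level with it; the furniture and walls round the work are solid. World frame = base frame: x ahead of the robot, y to its left, z up, the work surface at z = 0. Lengths are in m, angles in rad, forces in N, time in s.
With the tool pointing down it reaches from about 0.4 to 0.9 m from the base axis. Payload 5.5 kg.
Tool frame: the origin (TCP) lies between the finger pads; the fingertips stand 14 mm ahead of it and the grasp point (between the pads) lies 5 mm behind it; z points along the fingers, y is the line along which they close (so a half turn about z gives the same grasp; the last joint's range is limited). The gripper opens to 85 mm and grips with 20 to 120 N. Pads are 22 mm wide; open, the fingers measure 114 mm over their backs; the gripper's body (76 mm by 85 mm) begins 54 mm behind the grasp point. The pads swing forward as they close: fully open they stand 13 mm farther back than shut.
Start: joints at [-0.857, 0.501, -0.427, 1.55, 0.221, 1.138, -0.21], TCP at [0.283, 0.585, 0.224] pointing down, gripper open.
Joint ranges: [-2.88, 2.88], [-0.31, 2.03], [-1.54, 1.56], [0.2, 2.42], [-1.41, 4.55], [0.19, 2.02], [-2.57, 2.57]. Speed limits (rad/s): [2.57, 2.57, 3.14, 3.14, 3.14, 3.14, 3.14].

### API

Orientations are given as a unit quaternion [x, y, z, w].
In Python, from cell import arm, hand, ik, status, optics, job_done gives the robot as it stands. Calls block until the motion is done:
- arm.reach(position, orientation): joint-space move of the TCP to a pose.
- arm.servo_line(position, rotation=None, v=0.15, contact_N=None): straight line of the TCP; rotation=None keeps the orientation; v is the mean speed in m/s. With contact_N (N) it stops when the force on the tool has changed by that much, and returns True; else False.
- arm.movej(angles): joint-space move.
- hand.let_go() and hand.grab(force=None): open the fingers fully, or close them until they stop; force is the grip in N (None keeps the last).
- arm.hold(seconds).
- ik(position, orientation): joint angles nearest the present ones, or None.
- status.get_state(): the state.
- optics.snapshot(name): name is "side" or "top" or "wrist"; returns a dict with "img" (400x640x3 uint8, red, green, blue), "range_z" (400x640 float32, m along the optical axis (not along the pixel's ray), 0 where there is no reading), "camera_matrix" (3x3 intrinsics, pixels), "T" (4x4, takes a point from camera to world coordinates). Camera axes: x right, y down, z forward; pixel columns grow to the right and rows downward; lengths in m; the calibration is good to about 2 mm. A picture is of the moment at which its call begins.
A pose or a line that the arm cannot do raises arm.IKError and nothing moves.
- job_done(): hands the job in; it is judged then, once.
The state is a dict: "t": time; "q": joint angles; "dq": joint speeds; "joint_torque": joint torques, N m; "position": TCP position; "tool_rot": TCP orientation; "ft_force": force on the tool from outside, world axes, zero at the start; "torque": the same for the moment, N m; "finger_gap": finger opening in m; "gripper_force": force on a finger pad.
Only numpy, scipy, OpenCV 4.12 (cv2) and the standard library are available. Lean on these libraries where they do the work, as an engineer would, in place of code of your own. Each camera call takes 0.05 s, during which the arm holds its last target. There are 200 camera calls.

### The job

Set the loose crank on the strip winder's upright shaft so that it lies flat on the flange with the drive pin in its small hole, and then lay the R-clip on its plain end and push the straight leg through the shaft's cross-hole, fully home, until the bent leg has sprung over the shaft and grips it. With the clip in, push the crank round by its knob until it comes up against its stop, ready for the next strip. Do not disturb the two wax blocks and the card roll lying round the work.

Things in the scene. Friction and masses are not known exactly. Their poses are not given: they have to be found in the camera images.
- winder: strip winder screwed to the bench: plywood base 116 x 286 x 18 mm under a grey belt cover (top at 40 mm). Origin on the bench under the crank shaft's axis, z up; the base spans x -58 to 58, y -78 to 208 mm. A winding fork (two thin upright prongs, top at 110 mm) stands at y = +150 mm and turns with the shaft
- drive (a joint): turn of the crank shaft in rad, clockwise from above, limits 0 and 1.35 (the stop). At 0 the shaft's x axis lies along the winder's y; at q it is q clockwise of that. It stays where left (friction 0.3 N m, some 3.5 N at the knob)
- flange (a point): centre of the top of the 72 mm round flange on the crank shaft, 54 mm above the bench: the crank's underside rests here. z up; x turns with the shaft and points where the fitted crank's knob end must point. A drive pin (11 mm diameter, 9 tall, tapered top) stands at x = +28 mm. The 26 mm round shaft rises 44 mm above the flange, its top 10 mm tapered to 14 mm diameter
- cross_hole (a point): middle of the 11 mm cross-hole through the shaft, on its axis, 14 mm above the flange (68 above the bench). The hole runs along this point's x (axes as flange) and is open both ways, mouths 13 mm from the axis. The straight leg of a clip lying on the fitted crank is level with it
- crank: loose steel crank: flat bar 40 mm wide, 10 thick, round ends, 0.3 kg. Origin on the underside at the centre of the 29 mm hub hole; x along the bar to the knob end, z up. The bar spans x -65 (plain end) to +115 mm; 14 mm hole for the drive pin at x = +28; centre of mass near x = +30. Easily grasped across its width near x = +50
- knob (a point): on the axis of the crank's upright wooden knob, 90 mm from the hub hole, 30 mm above the bar's underside; the knob is 21 to 25 mm in diameter and 15 to 50 mm above the bar's underside
- clip: R-clip of round 8 mm spring wire lying flat, 0.14 kg. Origin under the straight leg's axis, at the point that ends on the shaft's axis; z up, x along the straight leg (y = 0), from the bow to its round tip at +40 mm. At x = -95 the bow (outermost -111) turns to a parallel wire at y = +24, forward to -70; grasp it there, across both wires (32 mm). Beyond is the bent leg, see clip_leg
- clip_seat (a point): point on the axis of the clip's straight leg, 4 mm above its underside, that must come to the middle of the cross-hole; axes as the clip's
- clip_bow (a point): outermost point of the clip's bow (clip x = -111, y = +12 mm), mid-wire: the place to push, along the clip's +x. When the clip is home it stands 111 mm from the shaft's axis, 46 mm beyond the crank's plain end
- clip_leg (a joint): spread of the clip's bent leg (+y side), rad; 0 relaxed, about 0.09 as its throat (x = +19 mm, wires 1 mm apart) rides over the shaft, under 0.03 when closed again. Its flared end (x 34, y 20 mm) meets the shaft 35 mm short of home, the straight tip then 18 mm in the hole; 5 to 18 N on the bow push it over, and its pocket at x = 0 then fits the shaft
- rough_wax: bystander: rough-topped pale wax block 44 x 72 x 28 mm, behind the winder; origin under its centre
- card_roll: bystander: rolled card strip standing upright, 62 mm diameter, 45 mm high; origin under its centre
- wax_block: bystander: smooth pale wax block 44 x 62 x 28 mm, in front of the winder; origin under its centre

How it is judged:
By the outcome, as a careful person would: the job done as asked, in the order asked, and still so for the second after the job is handed in, with the robot touching nothing.
It also fails if it takes over 72 s, if anything falls off the work surface, if the arm or the gripper's body presses on something with over 40 N, if the wrist force passes 120 N, or if a joint passes its speed limit or range.

## Working session

There is one attempt and no reset: what is moved stays moved. The work goes in short steps, each a Python script; the robot and the scene stay as the last script left them, time stands still between calls to the robot, and variables do not carry over. Pictures are saved under pics/ and viewed, at most 10 in all, crops included, and the job is handed in when it is done.

```bash
ls; mkdir -p pics
python3 - <<'E'
from cell import arm, hand, ik, status, optics
import cv2, numpy as np
ims=[]
for n in ("top","side"):
    s=optics.snapshot(n); np.savez(f"pics/{n}0.npz",**s)
    print(n,s["camera_matrix"].tolist(),np.round(s["T"],3).tolist())
    cv2.imwrite(f"pics/{n}0.png",s["img"][:,:,::-1])
print(status.get_state())
E
```

```text
pics
top [[413.28463919294023, 0.0, 320.09514736010124], [0.0, 413.28463919294023, 206.20136931731517], [0.0, 0.0, 1.0]] [[-0.029, -0.993, 0.116, 0.391], [-0.999, 0.032, 0.029, 0.059], [-0.033, -0.115, -0.993, 1.128], [0.0, 0.0, 0.0, 1.0]]
side [[370.7089633561776, 0.0, 323.09923037073014], [0.0, 370.7089633561776, 194.43483684594727], [0.0, 0.0, 1.0]] [[0.852, -0.218, 0.476, 0.019], [-0.524, -0.378, 0.764, -0.731], [0.014, -0.9, -0.436, 0.544], [0.0, 0.0, 0.0, 1.0]]
{'t': 0.1, 'q': array([-0.85682374,  0.50177984, -0.42678775,  1.55132302,  0.22081172,
        1.13830228, -0.21031899]), 'dq': array([-0.00040467, -0.00268806, -0.00130185, -0.00223745, -0.00022395,
       -0.00160385,  0.00216407]), 'joint_torque': array([-1.11475785e-02, -5.70803046e+01, -5.83829060e+00, -2.81741631e+01,
        1.05218310e-02,  5.46894298e-03,  2.58543437e-06]), 'position': array([0.28295524, 0.58448297, 0.22315452]), 'tool_rot': array([ 2.23476735e-01,  9.74708867e-01, -8.51309106e-04, -2.21000325e-04]), 'ft_force': array([-1.15411596, -0.29068462, -0.39658192]), 'torque': array([ 0.03294612, -0.02009044,  0.03136074]), 'gripper_force': 0.0, 'finger_gap': 0.08523044794673142}
```

View pics/top0.png

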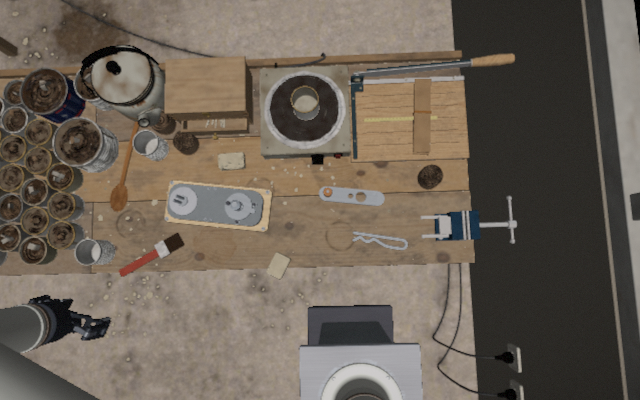

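View pics/side0.png

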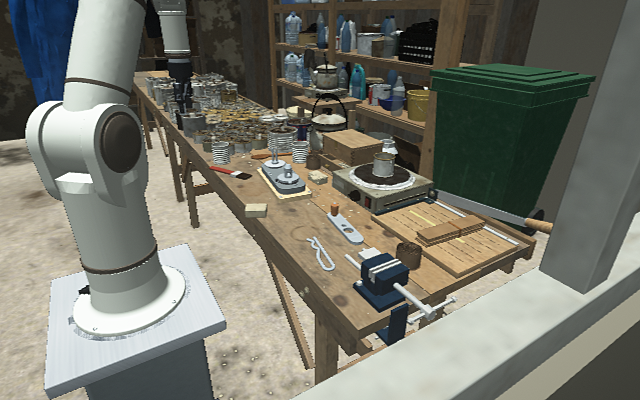

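The top view shows the winder base at px (165–272, 182–230), with the flange near (240,206) and the fork near (182,203). The crank is at (351,196) with its knob near (327,192). The clip is around (353–407, 233–248) with its bow at the right, and the wax blocks are at (231,160) and (279,265). The side view shows the same layout. I'll zoom in next.

```bash
cat > h.py <<'E'
import numpy as np, cv2
from scipy.spatial.transform import Rotation as R
def ray(s,u,v):
    K=s["camera_matrix"];T=s["T"]
    d=T[:3,:3]@np.linalg.solve(K,np.array([u,v,1.]));return T[:3,3],d
def onz(s,u,v,z):
    o,d=ray(s,u,v);return o+d*(z-o[2])/d[2]
def proj(s,P):
    T=s["T"];p=s["camera_matrix"]@(T[:3,:3].T@(np.asarray(P)-T[:3,3]));return p[:2]/p[2]
def tri(s1,p1,s2,p2):
    o1,d1=ray(s1,*p1);o2,d2=ray(s2,*p2);d1/=np.linalg.norm(d1);d2/=np.linalg.norm(d2)
    t=np.linalg.lstsq(np.c_[d1,-d2],o2-o1,rcond=None)[0]
    a=o1+t[0]*d1;b=o2+t[1]*d2;return (a+b)/2,np.linalg.norm(a-b)
def down(yaw):  # tool z down, tool y (closing) at angle yaw from world +x
    y=np.array([np.cos(yaw),np.sin(yaw),0]);z=np.array([0,0,-1.]);x=np.cross(y,z)
    return R.from_matrix(np.c_[x,y,z]).as_quat()
E
python3 - <<'E'
from h import *
s=dict(np.load("pics/top0.npz"))
im=s["img"][:,:,::-1]
cv2.imwrite("pics/topc.png",cv2.resize(im[170:290,160:420],None,fx=3,fy=3,interpolation=cv2.INTER_CUBIC))
for n,p,z in (("flange",(240,206),.07),("knob",(327,192),.04),("plain",(384,197),.01),("hub",(361,197),.01),("bow",(407,243),.004),("tip",(353,236),.004),("fork",(182,203),.08)):
    print(n,onz(s,*p,z).round(3))
from cell import *
q=status.get_state()["q"]
# wrist camera relative to the tool
w=optics.snapshot("wrist"); st=status.get_state()
Rt=R.from_quat(st["tool_rot"]).as_matrix()
print(np.round(Rt.T@(w["T"][:3,3]-st["position"]),3),np.round(Rt.T@w["T"][:3,:3],2).tolist(),w["camera_matrix"][0,0])
E
```

```text
flange [0.522 0.298 0.07 ]
knob [0.556 0.072 0.04 ]
plain [ 0.541 -0.082  0.01 ]
hub [ 0.543 -0.02   0.01 ]
bow [ 0.415 -0.139  0.004]
tip [0.438 0.006 0.004]
fork [0.534 0.447 0.08 ]
[ 0.075 -0.001 -0.149] [[0.0, -0.96, -0.29], [1.0, 0.0, 0.0], [-0.0, -0.29, 0.96]] 305.2329992411406
```

View pics/topc.png

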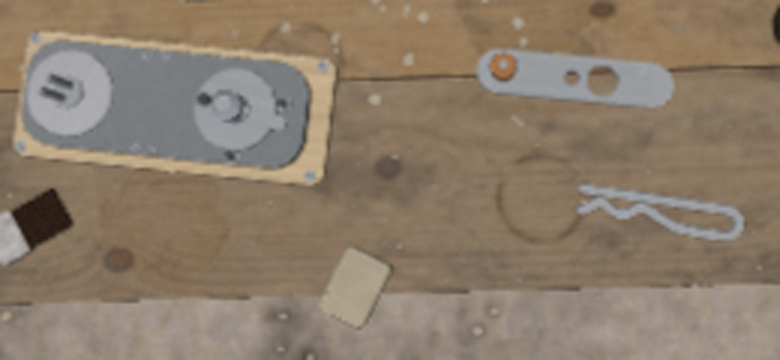

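The crop shows the flange with its pin at crop (204,99), on the fork side of the shaft, so the drive is near 0. The crank's holes are at (571,77) and (602,81), and its knob is at (503,66). The clip's straight leg runs along its upper side to a tip at (582,188), and the bow is at (742,222). Next I'll take closer wrist views.

Run:
```python
from h import *
from cell import *
for n,p,yaw in (("win",(0.52,0.30,0.24),np.pi),("parts",(0.49,0.0,0.24),np.pi)):
    c=[(y,ik(p,down(y))) for y in (0,np.pi)]
    print(n,[(round(y,2),None if q is None else q.round(2).tolist()) for y,q in c])
    cur=status.get_state()["q"]
    y,q=min([k for k in c if k[1] is not None],key=lambda k:abs(k[1]-cur).max())
    arm.movej(q); arm.hold(.1)
    s=optics.snapshot("wrist"); np.savez(f"pics/w_{n}.npz",**s)
    cv2.imwrite(f"pics/w_{n}.png",s["img"][:,:,::-1]); print(status.get_state()["t"],y)
```

```text
win [(0, [-0.45, 0.37, -0.15, 1.67, 0.06, 1.11, -0.62]), (3.14, [-0.0, 0.47, -0.76, 1.66, 0.34, 1.16, 2.29])]
1.6833 0
parts [(0, [-0.03, 0.17, -0.02, 1.94, 0.0, 1.04, -0.06]), (3.14, [-1.16, 0.57, 1.49, 1.96, -0.62, 1.2, -2.57])]
2.9917 0
```

View pics/w_win.png

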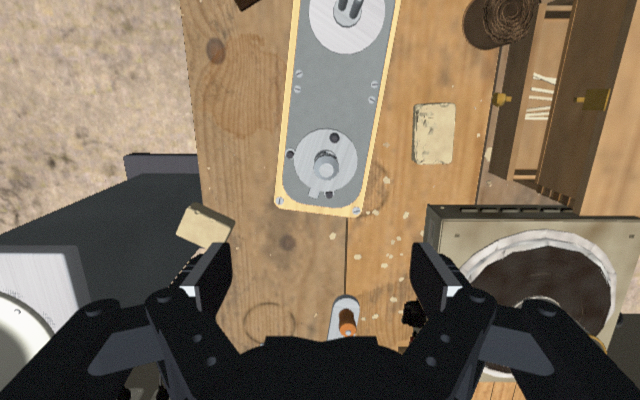

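View pics/w_parts.png

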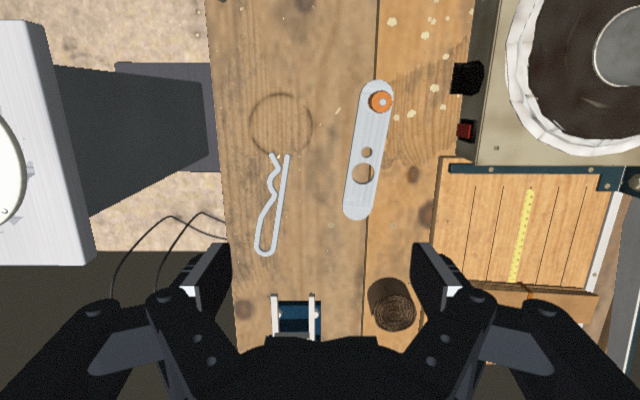

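The first wrist view shows the flange at (325,160), the shaft top at (326,170), a dark pin-like dot at (334,137) and the rough wax at (434,133). In the second, the crank has its knob at (380,101), its pin hole at (366,152) and its hub hole at (363,173). The clip's bow is at (264,254) and its straight tip at (288,152).

Run:
```python
from h import *
w=dict(np.load("pics/w_win.npz")); p=dict(np.load("pics/w_parts.npz")); t=dict(np.load("pics/top0.npz"))
def comp(s,seed,smax,vmin,box):
    hsv=cv2.cvtColor(s["img"],cv2.COLOR_RGB2HSV); m=((hsv[...,1]<smax)&(hsv[...,2]>vmin)).astype(np.uint8)
    b=np.zeros_like(m);x0,y0,x1,y1=box;b[y0:y1,x0:x1]=m[y0:y1,x0:x1]
    n,l=cv2.connectedComponents(b); return (l==l[seed[1],seed[0]]).astype(np.uint8)*255
# crank
m=comp(p,(372,125),70,110,(330,70,400,230))
cs,hi=cv2.findContours(m,cv2.RETR_CCOMP,cv2.CHAIN_APPROX_NONE)
for c,h in zip(cs,hi[0]):
    a=cv2.contourArea(c)
    if a>40:
        (u,v),r=cv2.minEnclosingCircle(c); M=cv2.moments(c);cu,cv_=M["m10"]/a,M["m01"]/a
        print("crank",h[3],a,round(cu,1),round(cv_,1),r.__round__(1),onz(p,cu,cv_,.01).round(4), cv2.minAreaRect(c))
m2=comp(p,(284,180),80,110,(245,140,300,262))
ys,xs=np.nonzero(m2); print("clip px",len(xs),xs.min(),xs.max(),ys.min(),ys.max())
W=np.array([onz(p,u,v,.004) for u,v in zip(xs,ys)])[:,:2]; 
print("clip rect",cv2.minAreaRect(W.astype(np.float32)*1000))
# straight leg: rightmost wire -> per-row right run centre
rows=[]
for y in range(ys.min()+2,ys.max()-18):
    x=np.sort(xs[ys==y]); 
    if len(x)==0: continue
    r=np.split(x,np.nonzero(np.diff(x)>1)[0]+1)[-1]
    if len(r)<12: rows.append(onz(p,r.mean(),y,.004)[:2])
rows=np.array(rows); f=cv2.fitLine(rows.astype(np.float32),cv2.DIST_HUBER,0,.01,.01).ravel(); print("leg line",f, np.degrees(np.arctan2(f[1],f[0])))
for n,a in (("depth crank",(372,125)),("hubctr side",(355,190)),("knob",(380,101)),("clip",(284,180)),("table",(320,160))):
    z=p["range_z"][a[1],a[0]];o,d=ray(p,*a);print(n,(o+d*z).round(4))
for n,a in (("flange",(345,160)),("shaft top",(326,170)),("pin?",(334,137)),("dot2",(290,153)),("dot3",(329,195)),("cover",(330,110)),("prong",(345,13))):
    z=w["range_z"][a[1],a[0]];o,d=ray(w,*a);print(n,(o+d*z).round(4))
a=cv2.resize(w["img"][110:220,265:385],None,fx=4,fy=4,interpolation=cv2.INTER_CUBIC)
b=cv2.resize(m|m2,(640,400))[70:270,240:400]; b=cv2.cvtColor(cv2.resize(b,(320,400)),cv2.COLOR_GRAY2RGB)
o=np.zeros((440,800,3),np.uint8);o[:,:480]=a;o[:400,480:]=b
cv2.imwrite("pics/z1.png",o[:,:,::-1])
```

```text
crank -1 4335.0 366.8 148.5 71.7 [0.5476 0.0131 0.01  ] ((366.4280700683594, 149.39601135253906), (34.25656509399414, 143.37669372558594), 10.30484676361084)
crank 0 372.0 362.5 173.1 11.7 [ 0.5437 -0.0185  0.01  ] ((363.0000305175781, 173.00001525878906), (21.21320343017578, 22.62741470336914), 45.0)
crank 0 86.5 366.4 151.7 5.9 [0.5472 0.0092 0.01  ] ((366.2500305175781, 151.75001525878906), (9.899494171142578, 10.60660171508789), 45.0)
crank 0 443.5 380.0 101.4 12.9 [0.5607 0.0698 0.01  ] ((380.25, 101.2499771118164), (23.33452033996582, 24.041629791259766), 45.0)
clip px 1604 253 290 152 257
clip rect ((420.84552001953125, -66.5384292602539), (152.5890655517578, 36.54949951171875), 79.96019744873047)
leg line [ 0.1784048   0.9839572   0.43668523 -0.05521431] 79.72314
depth crank [0.5525 0.0421 0.0103]
hubctr side [ 0.5349 -0.0415  0.0089]
knob [0.5529 0.0708 0.0512]
clip [ 0.4422 -0.0293  0.005 ]
table [ 0.4891 -0.0035  0.0006]
flange [0.545  0.3081 0.0549]
shaft top [0.5231 0.3067 0.0976]
pin? [0.532  0.3345 0.0626]
dot2 [0.4837 0.3152 0.052 ]
dot3 [0.5278 0.2659 0.0511]
cover [0.528  0.3614 0.0395]
prong [0.5408 0.4531 0.0573]
```

View pics/z1.png

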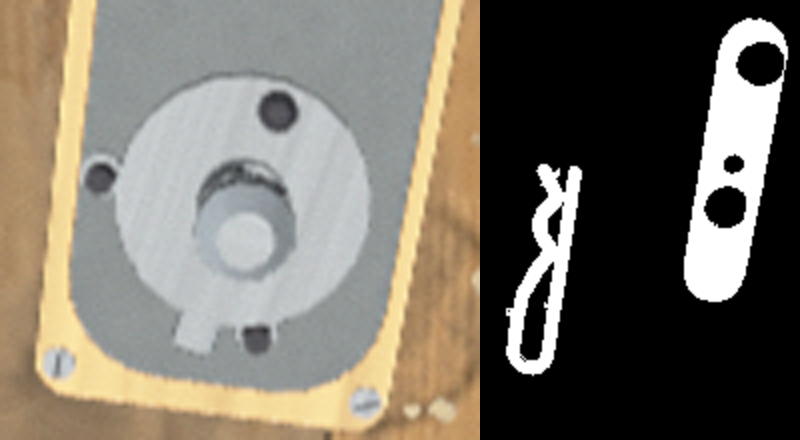

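The crop shows the pin at crop (278,110), about 20° clockwise of the base axis, and the flange circle centred near (242,197). The stop tab is at (195,335) between two stop posts at (258,340) and (100,178). The crank and clip masks are clean. I'll cross-check with the top view, then grasp the crank.

Run:
```python
from h import *
from cell import *
w=dict(np.load("pics/w_win.npz")); p=dict(np.load("pics/w_parts.npz")); t=dict(np.load("pics/top0.npz"))
for n,a,b in (("hub",(362.5,173.1),(360.7,197)),("knob",(380,101.4),(327.7,192)),("cliptip",(288.5,154),(354,232.7)),("clipbow",(264,255),(407,243))):
    P,e=tri(p,a,t,b);print(n,P.round(4),round(e,4))
# flange circle fit
g=cv2.cvtColor(w["img"],cv2.COLOR_RGB2GRAY)
m=((g>150)&(cv2.cvtColor(w["img"],cv2.COLOR_RGB2HSV)[...,1]<40)).astype(np.uint8);b=np.zeros_like(m);b[122:200,285:362]=m[122:200,285:362]
n,l=cv2.connectedComponents(b); c=max(cv2.findContours((l==l[165,350]).astype(np.uint8),0,cv2.CHAIN_APPROX_NONE)[0],key=len)
pts=np.array([onz(w,*q[0],.054)[:2] for q in c])
from scipy.optimize import least_squares
r=least_squares(lambda x:np.hypot(*(pts-x[:2]).T)-.036,[.523,.302],loss="soft_l1",f_scale=.001).x
top=onz(w,265+245/4,110+240/4,.098);pin=onz(w,334.5,137.5,.063)
print("flange",r,"shafttop",top.round(4),"pin",pin.round(4))
ax=(r+top[:2])/2; d=pin[:2]-ax; print("axis",ax,"pin r",np.hypot(*d),"ang",np.degrees(np.arctan2(d[1],d[0])))
e=[onz(w,*x,.018)[:2] for x in ((276,204),(291,60),(363,215),(385,80))]; print("base edge angs",[np.degrees(np.arctan2(*(b-a)[::-1])) for a,b in ((e[0],e[1]),(e[2],e[3]))])
print("tri pin/top",tri(w,(326.25,170),t,(160+228/3,170+104/3)))
hub=np.array([.5437,-.0185]);k=onz(p,380,101.4,.05)[:2]; print("knob",k)
th=np.arctan2(*(k-hub)[::-1]); print("crank ang",np.degrees(th))
gp=hub+.05*np.array([np.cos(th),np.sin(th)]); q=down(th-np.pi/2)
hand.let_go()
arm.reach([*gp,.10],q); c=arm.servo_line([*gp,.0155],v=.1,contact_N=12); print("contact",c)
hand.grab(80); arm.hold(.2); s=status.get_state(); print(s["finger_gap"],s["gripper_force"],s["position"],s["ft_force"])
arm.servo_line([*gp,.15],v=.2); s=status.get_state(); print(s["finger_gap"],s["ft_force"],s["t"])
v=optics.snapshot("wrist");np.savez("pics/w_held.npz",**v)
# where hub hole appears, in the tool frame
hsv=cv2.cvtColor(v["img"],cv2.COLOR_RGB2HSV);print(proj(v,[*hub,.15]))
cv2.imwrite("pics/w_held.png",v["img"][:,:,::-1])
```

```text
hub [ 0.5438 -0.0191  0.0075] 0.0002
knob [0.5574 0.0701 0.0279] 0.0002
cliptip [ 0.4477  0.0022 -0.0092] 0.0005
clipbow [ 0.4135 -0.1363  0.0115] 0.0036
flange [0.52060244 0.30327805] shafttop [0.5234 0.3068 0.098 ] pin [0.5325 0.334  0.063 ]
axis [0.5219944  0.30505639] pin r 0.030810261517967855 ang 70.08365290183336
base edge angs [np.float64(82.26011059538446), np.float64(83.90336865894204)]
tri pin/top (array([0.52358477, 0.30451475, 0.08821458]), np.float64(1.2424777502035795e-05))
knob [0.55317715 0.07037813]
crank ang 83.91349959734603
contact False
0.0003602033363599601 0.0 [0.54895343 0.0312271  0.0154522 ] [ 0.41025917 -0.02248033 -0.14522796]
0.00013570925200815637 [-0.84042722 -0.06691137 -0.35215115] 6.6583
[323.17296699 317.0939418 ]
```

View pics/w_held.png

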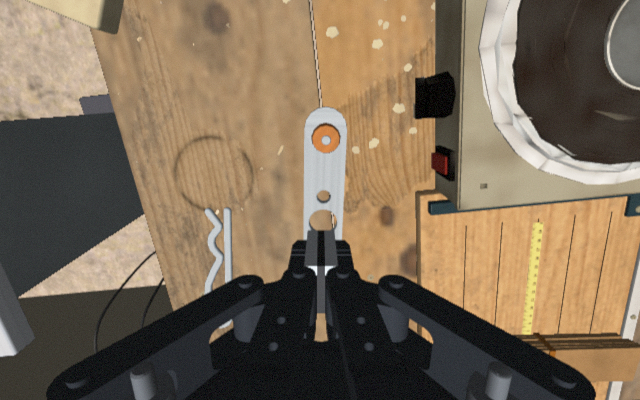

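The fingers closed to a gap of 0, above the bar, so the crank was missed. In the picture its holes are at (323,196) and (322,222), it isn't being held, and the closed fingertips are at (322,235). I'll measure the fingertip position against gap from the depth images before retrying.

Run:
```python
from h import *
from cell import *
def tool(v,pos,q,box):
    x0,y0,x1,y1=box;Rt=R.from_quat(q).as_matrix();vv,uu=np.mgrid[y0:y1,x0:x1]
    z=v["range_z"][y0:y1,x0:x1].ravel();d=np.linalg.solve(v["camera_matrix"],np.c_[uu.ravel(),vv.ravel(),np.ones(z.size)].T)*z
    P=(v["T"][:3,:3]@d).T+v["T"][:3,3];return ((P-pos)@Rt)[z>0]
st=status.get_state();v=dict(np.load("pics/w_held.npz"))
for n,v,pos,q,box in (("shut",v,st["position"],st["tool_rot"],(285,228,360,300)),("openL",dict(np.load("pics/w_parts.npz")),[.49,0,.24],down(0),(150,240,235,330))):
    P=tool(v,pos,q,box);P=P[P[:,2]<.06]; print(n,len(P),"z pct",np.percentile(P[:,2],[50,90,97,99,100]).round(4)); T=P[P[:,2]>np.percentile(P[:,2],95)];print(" tip mean",T.mean(0).round(4))
v=dict(np.load("pics/w_held.npz"))
print("hub? pin, knob now",onz(v,323.5,196.5,.01).round(4),onz(v,326,138.5,.05).round(4))
# probe the bench with shut fingers on a bare place beside the crank
p0=np.array([.497,.031]); arm.servo_line([*p0,.06],v=.25); c=arm.servo_line([*p0,.006],v=.03,contact_N=4); s=status.get_state();print("probe",c,s["position"],s["ft_force"],s["t"])
arm.servo_line([*p0,.06],v=.25)
```

```text
shut 4357 z pct [-0.0459 -0.0215 -0.0156 -0.0132 -0.0113]
 tip mean [ 0.0091 -0.0002 -0.0149]
openL 4909 z pct [-0.0569 -0.0313 -0.025  -0.0218 -0.0191]
 tip mean [ 0.0035 -0.0438 -0.0241]
hub? pin, knob now [0.5478 0.0089 0.01  ] [0.556  0.0711 0.05  ]
probe False [0.49713637 0.03104779 0.00615706] [0.26414677 1.05767482 0.28929827] 9.225
```

The bench wasn't touched even at TCP z = 6 mm, and depth puts the visible shut tip about 11 mm behind the TCP. The tips therefore stand farther back than stated, so I'll probe on down to find them.

Run:
```python
from h import *
from cell import *
p0=np.array([.497,.031]); arm.servo_line([*p0,.010],v=.25); c=arm.servo_line([*p0,-.02],v=.03,contact_N=4); s=status.get_state();print("probe",c,s["position"],s["ft_force"],s["t"])
arm.servo_line([*p0,.06],v=.25)
```

```text
probe True [ 0.49725003  0.03097465 -0.00709895] [-1.52599122  0.51067244  8.2956594 ] 10.5833
```

The shut tips touch the bench at a TCP z of about −6 mm. That is 20 mm off the stated tool figure, and the sideways position agrees. I'll use this correction and grasp again.

Run:
```python
from h import *
from cell import *
hub=np.array([.5437,-.0187]);th=np.radians(83.8);d=np.array([np.cos(th),np.sin(th)])
gp=hub+.05*d;q=down(th-np.pi/2)
hand.let_go()
arm.reach([*gp,.06],q); c=arm.servo_line([*gp,-.005],v=.08,contact_N=12); print("contact",c)
hand.grab(80); arm.hold(.2); s=status.get_state(); print(s["finger_gap"],s["gripper_force"],s["position"],s["ft_force"])
if s["finger_gap"]>.03:
    arm.servo_line([*gp,.13],v=.25); s=status.get_state(); print(s["finger_gap"],s["ft_force"],s["torque"],s["t"])
    v=optics.snapshot("wrist");np.savez("pics/w_held2.npz",**v)
    tt=np.radians(71.5); u=np.array([np.cos(tt),np.sin(tt)]); tgt=np.array([.5233,.3065])+.05*u
    arm.reach([*tgt,.13],down(tt-np.pi/2)); arm.hold(.2)
    s=status.get_state();print(s["position"],tgt,s["ft_force"],s["t"])
    for n in("top","side"):
        v=optics.snapshot(n);np.savez(f"pics/{n}_over.npz",**v)
    im=v["img"];
    w=optics.snapshot("wrist");np.savez("pics/w_over.npz",**w)
    o=np.zeros((600,800,3),np.uint8); o[:400,:640]=w["img"]; o[400:,:800]=0
    a=cv2.resize(im[130:200,230:330],(285,200));o[400:600,:285]=a
    t=np.load("pics/top_over.npz")["img"][160:250,160:300]; o[400:600,290:601]=cv2.resize(t,(311,200))
    cv2.imwrite("pics/over.png",o[:,:,::-1])
```

```text
contact False
0.037117125394903805 79.53908085823059 [ 0.54990915  0.03103077 -0.003929  ] [-1.06586279 -0.40292649  6.84686094]
0.036722549782054706 [-0.88997052 -0.03071976 -2.12051525] [0.01280495 0.03239891 0.0234136 ] 14.4583
[0.54023481 0.35176138 0.13003999] [0.53916523 0.35391618] [-0.58712991 -0.51711147 -2.7771572 ] 15.9333
```

View pics/over.png

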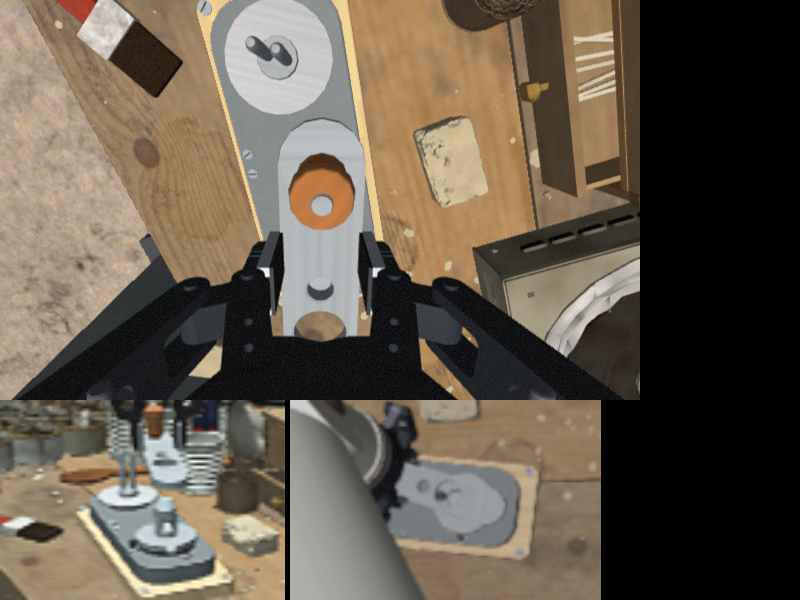

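The crank is held level. In the wrist view its knob top is at (321,205), its pin hole at (320,288) and its hub hole is partly visible at (320,325). The TCP reads 2 mm short of target, so I'll check whether it settles and work out the hub from the held crank's features.

Run:
```python
from h import *
from cell import *
w=dict(np.load("pics/w_over.npz"));s=status.get_state();print(s["position"],s["q"].round(4))
Rt=R.from_quat(s["tool_rot"]).as_matrix();print("tool x",Rt[:,0].round(4),"z",Rt[:,2].round(4))
g=cv2.cvtColor(w["img"],cv2.COLOR_RGB2HSV)
for n,(a,b),z in (("knob",(321.5,205),.184),("pinhole",(320,288),.144)):
    for dz in(0,.005): 
        P=onz(w,a,b,z+dz);print(n,dz,P.round(4),"tool",(Rt.T@(P-s["position"])).round(4))
print("rng pin side",w["range_z"][288,340],w["range_z"][205,321]);
for a in((345,288),(290,288),(321,205),(320,240)):
    o,d=ray(w,*a);P=o+d*w["range_z"][a[1],a[0]];print(a,P.round(4),"tool",(Rt.T@(P-s["position"])).round(4))
arm.hold(.5);s=status.get_state();print(s["position"],s["t"])
```

```text
[0.53969008 0.35303703 0.1301991 ] [-0.5767  0.5549 -0.061   1.6526  0.0402  0.9351 -0.9766]
tool x [3.186e-01 9.479e-01 1.000e-04] z [ 3.e-04 -0.e+00 -1.e+00]
knob 0 [0.552  0.3895 0.184 ] tool [ 0.0384  0.0001 -0.0538]
knob 0.005 [0.5526 0.3912 0.189 ] tool [ 0.0403  0.0001 -0.0588]
pinhole 0 [0.5323 0.3328 0.144 ] tool [-0.0215 -0.0005 -0.0138]
pinhole 0.005 [0.5335 0.3361 0.149 ] tool [-0.0181 -0.0005 -0.0188]
rng pin side 0.15792492 0.09942121
(345, 288) [0.5445 0.3283 0.1435] tool [-0.0219  0.0124 -0.0133]
(290, 288) [0.5176 0.3375 0.1437] tool [-0.0218 -0.016  -0.0135]
(321, 205) [0.5521 0.3902 0.1861] tool [ 0.0392 -0.0001 -0.0559]
(320, 240) [0.5409 0.3581 0.1429] tool [ 0.0052 -0.0005 -0.0127]
[0.53910701 0.35401281 0.1300032 ] 16.5833
```

It settles on target, and the hub sits at tool x ≈ −50 mm as planned. Lowering the crank.

```bash
cat > low.py <<'E'
from h import *
from cell import *
import sys
tt=np.radians(float(sys.argv[1])); ax=np.array([float(sys.argv[2]),float(sys.argv[3])]); zend=float(sys.argv[4])
u=np.array([np.cos(tt),np.sin(tt)]); q=down(tt-np.pi/2); tgt=ax+.0503*u
def rep(k):
    s=status.get_state(); Rt=R.from_quat(s["tool_rot"]).as_matrix()
    print(k,s["position"].round(4),"F tool",(Rt.T@s["ft_force"]).round(1),"M tool",(Rt.T@s["torque"]).round(2),"gap",round(s["finger_gap"],4),"t",s["t"])
z=status.get_state()["position"][2]
arm.servo_line([*tgt,min(z,.105)],q,v=.1); arm.hold(.2); rep("start")
c=arm.servo_line([*tgt,zend],v=.04,contact_N=9); rep(c); arm.hold(.2); rep("after")
E
python3 low.py 71.5 .5233 .3065 .047
```

```text
start [0.5397 0.3545 0.1056] F tool [-0.6  0.4  2.2] M tool [-0.01  0.05 -0.02] gap 0.0369 t 17.1833
True [0.5392 0.3542 0.0497] F tool [-0.4 -1.3 -6.4] M tool [ 0.16 -0.33  0.01] gap 0.0373 t 18.4667
after [0.5391 0.3542 0.0498] F tool [-2.  -1.5 -6.4] M tool [ 0.21 -0.34  0.  ] gap 0.0372 t 18.6667
```

The crank seated: TCP z is 0.0497, which puts its underside at about 54 mm with little side force. I'll release it, check it by depth, and fetch the clip.

Run:
```python
from h import *
from cell import *
s=status.get_state();p=s["position"]
hand.let_go(); arm.servo_line([p[0],p[1],.16],v=.25)
w=optics.snapshot("wrist");np.savez("pics/w_fit.npz",**w)
tt=np.radians(71.5);u=np.array([np.cos(tt),np.sin(tt)]);n=np.array([-u[1],u[0]]);ax=np.array([.5233,.3065])
for x,y in((-50,0),(-30,10),(-30,-10),(45,10),(45,-10),(60,0),(105,0),(90,0),(0,0)):
    a=proj(w,[*(ax+(x*u+y*n)/1000),.104 if x==90 else .098 if x==0 else .064]).round().astype(int)
    if 0<=a[0]<640 and 0<=a[1]<400:
        o,d=ray(w,*a);print((x,y),a,(o+d*w["range_z"][a[1],a[0]]).round(4))
# clip
th=np.radians(79.8);d=np.array([np.cos(th),np.sin(th)]);m=np.array([-d[1],d[0]])
g=np.array([.4405,-.0340])-.080*d+.012*m; q=down(th-np.pi/2)
arm.reach([*g,.07],q); c=arm.servo_line([*g,-.0025],v=.08,contact_N=10); print("contact",c)
hand.grab(60); arm.hold(.2); s=status.get_state(); print(s["finger_gap"],s["gripper_force"],s["position"].round(4),s["ft_force"].round(1))
if s["finger_gap"]>.02:
    arm.servo_line([*g,.13],v=.2); arm.hold(.3); s=status.get_state(); print(s["finger_gap"],s["ft_force"].round(1),s["t"])
    v=optics.snapshot("wrist");np.savez("pics/w_clip.npz",**v,pos=s["position"],rot=s["tool_rot"])
    # height map in tool frame
    Rt=R.from_quat(s["tool_rot"]).as_matrix();vv,uu=np.mgrid[0:400,0:640];z=v["range_z"]
    D=np.linalg.solve(v["camera_matrix"],np.c_[uu.ravel(),vv.ravel(),np.ones(z.size)].T)*z.ravel()
    P=((v["T"][:3,:3]@D).T+v["T"][:3,3]-s["position"])@Rt
    k=(z.ravel()>0)&(P[:,0]>.02)&(abs(P[:,1])<.035)&(P[:,2]<.03)&(P[:,2]>-.03); Q=P[k];print(len(Q))
    for a in np.arange(.02,.14,.01):
        r=Q[(Q[:,0]>=a)&(Q[:,0]<a+.01)]
        if len(r): 
            L=r[r[:,1]<-.004]; print(round(a,2),len(r),"y",r[:,1].min().round(4),r[:,1].max().round(4),"leg y",np.median(L[:,1]).round(4) if len(L) else None,"z",np.median(L[:,2]).round(4) if len(L) else None)
    cv2.imwrite("pics/w_clip.png",v["img"][:,:,::-1])
```

```text
(-50, 0) [321 289] [0.5072 0.259  0.0631]
(-30, 10) [310 271] [0.5035 0.2801 0.0624]
(-30, -10) [332 271] [0.523  0.2744 0.0636]
(45, 10) [310 193] [0.5283 0.352  0.063 ]
(45, -10) [333 193] [0.5469 0.3456 0.0625]
(60, 0) [321 176] [0.5419 0.3631 0.0626]
(105, 0) [321 121] [0.5562 0.4059 0.0631]
(90, 0) [321 148] [0.5516 0.3921 0.1055]
(0, 0) [321 261] [0.5229 0.3062 0.0972]
contact False
0.0004731847144678084 7.903956770896912 [ 4.219e-01 -1.122e-01  3.000e-04] [ 6.5 -1.8 16.9]
```

The crank lies flat, with the bar top at 63 mm everywhere. The clip grasp closed empty and the tips pressed on something. I'll lift and look again.

Run:
```python
from h import *
from cell import *
s=status.get_state();p=s["position"]
arm.servo_line([p[0],p[1],.05],v=.2); s=status.get_state();print(s["ft_force"],s["finger_gap"])
hand.let_go(); th=np.radians(79.8)
arm.reach([.42,-.10,.20],down(th-np.pi/2)); arm.hold(.4); print(status.get_state()["t"])
v=optics.snapshot("wrist");np.savez("pics/w_c2.npz",**v)
t=optics.snapshot("top");np.savez("pics/top2.npz",**t)
o=np.zeros((600,640,3),np.uint8);o[:400]=v["img"];o[400:,:360]=cv2.resize(t["img"][215:265,340:430],(360,200));cv2.imwrite("pics/c2.png",o[:,:,::-1])
hsv=cv2.cvtColor(v["img"],cv2.COLOR_RGB2HSV);m=((hsv[...,1]<80)&(hsv[...,2]>110)).astype(np.uint8)
n,l,st,c=cv2.connectedComponentsWithStats(m)
for i in range(1,n):
    if 400<st[i,4]<8000: print(i,st[i],c[i].round(0))
```

```text
[-0.64915844  0.34902431 -0.02966394] -0.00018593199295573675
25.9833
43 [ 300   60   35  138 2392] [320. 128.]
131 [ 339  226   62   81 2121] [373. 275.]
161 [348 322  71  15 416] [383. 329.]
```

View pics/c2.png

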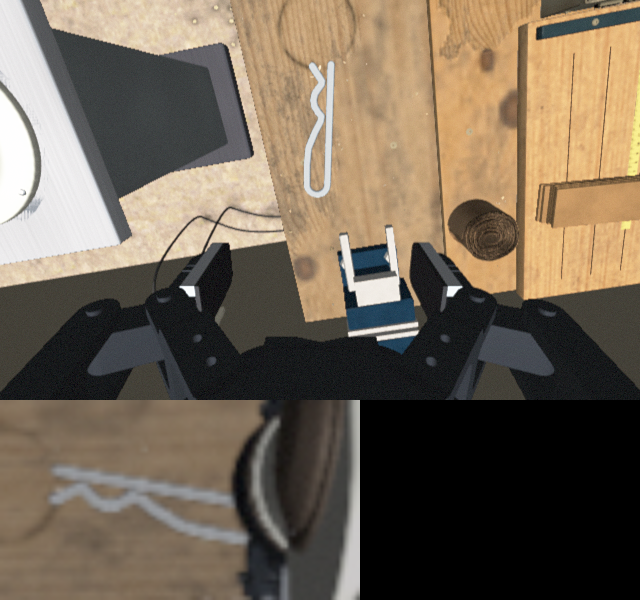

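The clip lies where it was, with its bow at (318,195), its straight tip at (331,63) and its bent leg on the left. The tips rode over the round wire because they were too high, so I'll re-measure and grasp about 3 mm lower after settling.

```bash
cat > clipgrab.py <<'E'
from h import *
from cell import *
v=dict(np.load("pics/w_c2.npz"))
hsv=cv2.cvtColor(v["img"],cv2.COLOR_RGB2HSV);m=((hsv[...,1]<80)&(hsv[...,2]>110)).astype(np.uint8)
n,l=cv2.connectedComponents(m);i=np.bincount(l[60:198,300:335].ravel())[1:].argmax()+1
ys,xs=np.nonzero(l==i);W=np.array([onz(v,a,b,.004)[:2] for a,b in zip(xs,ys)])
rows=[]
for y in range(ys.min()+4,ys.max()-18):
    x=np.sort(xs[ys==y]);r=np.split(x,np.nonzero(np.diff(x)>1)[0]+1)[-1]
    if len(r)<12: rows.append(onz(v,r.mean(),y,.004)[:2])
f=cv2.fitLine(np.array(rows,np.float32),cv2.DIST_HUBER,0,.01,.01).ravel();d=f[:2]*np.sign(f[1]);nn=np.array([-d[1],d[0]])
X=(W-f[2:])@d;Y=(W-f[2:])@nn
print("ang",np.degrees(np.arctan2(d[1],d[0])),"len",X.max()-X.min(),"Y range",Y.min(),Y.max())
bow=Y[X<X.min()+.045]; print("bow Y",bow.min(),bow.max())
x0=(X.min()+.111+X.max()-.040)/2; org=f[2:]+x0*d; print("origin",org)
yc=(bow.min()+bow.max())/2
g=org-.080*d+yc*nn; th=np.arctan2(d[1],d[0]); q=down(th-np.pi/2); print("grasp",g,yc)
arm.servo_line([*g,.05],q,v=.2); arm.servo_line([*g,-.0055],v=.08,contact_N=15); arm.hold(.3); s=status.get_state();print(s["position"].round(4),s["ft_force"].round(1))
hand.grab(60); arm.hold(.2); s=status.get_state(); print(s["finger_gap"],s["gripper_force"],s["position"].round(4),s["ft_force"].round(1),s["t"])
if s["finger_gap"]>.02:
    arm.servo_line([*g,.13],v=.2); arm.hold(.3); s=status.get_state(); print(s["finger_gap"],s["ft_force"].round(1),s["t"])
    v=optics.snapshot("wrist");np.savez("pics/w_clip.npz",**v,pos=s["position"],rot=s["tool_rot"])
    Rt=R.from_quat(s["tool_rot"]).as_matrix();vv,uu=np.mgrid[0:400,0:640];z=v["range_z"]
    D=np.linalg.solve(v["camera_matrix"],np.c_[uu.ravel(),vv.ravel(),np.ones(z.size)].T)*z.ravel()
    P=((v["T"][:3,:3]@D).T+v["T"][:3,3]-s["position"])@Rt
    k=(z.ravel()>0)&(P[:,0]>.01)&(abs(P[:,1])<.035)&(P[:,2]<.03)&(P[:,2]>-.03); Q=P[k];print(len(Q),Q[:,0].max())
    for a in np.arange(.01,.14,.01):
        r=Q[(Q[:,0]>=a)&(Q[:,0]<a+.01)]; L=r[r[:,1]>.004]
        if len(L): print(round(a,2),len(r),"y",r[:,1].min().round(4),r[:,1].max().round(4),"leg y",np.median(L[:,1]).round(4),"z",np.median(L[:,2]).round(4),L[:,2].min().round(4))
    cv2.imwrite("pics/w_clip.png",v["img"][:,:,::-1])
E
python3 clipgrab.py
```

```text
ang 78.45481 len 0.15146016506725535 Y range -0.004711794020341901 0.031720611686331245
bow Y -0.004711794020341901 0.031720611686331245
origin [ 0.4404458  -0.03331733]
grasp [ 0.41120337 -0.10899593] 0.013504408832994672
[ 0.4115 -0.109  -0.0052] [0.3 0.1 0.3]
0.02903429058534453 58.62075448036194 [ 0.4115 -0.1091 -0.005 ] [-1.2 -0.   7.7] 28.8917
0.02911004408944095 [-0.8 -0.  -1.9] 30.0167
9113 0.11085898589573055
0.01 1092 y -0.0217 0.0206 leg y 0.0142 z -0.0126 -0.0296
0.02 644 y -0.0151 0.0158 leg y 0.0114 z -0.0115 -0.0137
0.03 712 y -0.0139 0.0159 leg y 0.0117 z -0.0117 -0.0143
0.04 754 y -0.0099 0.016 leg y 0.0119 z -0.0114 -0.0137
0.05 821 y -0.0055 0.0161 leg y 0.0113 z -0.0114 -0.0139
0.06 884 y -0.0053 0.0166 leg y 0.011 z -0.0112 -0.0135
0.07 905 y -0.0087 0.0168 leg y 0.0124 z -0.0112 -0.0133
0.08 988 y -0.0087 0.0169 leg y 0.0125 z -0.0112 -0.0132
0.09 1076 y -0.006 0.0171 leg y 0.0114 z -0.011 -0.0137
0.1 1177 y -0.0074 0.0173 leg y 0.0124 z -0.0109 -0.0133
0.11 60 y -0.0082 0.017 leg y 0.0126 z -0.0102 -0.0116
```

The clip is held. Its straight leg lies at tool y ≈ +12.5 mm, about 0.8° clockwise of tool x and 9 mm behind the TCP. Carrying it over the crank's plain end and starting the leg into the hole.

```bash
cat > ins.py <<'E'
from h import *
from cell import *
TH=71.5; ax=np.array([.5233,.3065]); LEG=.8; OX,OY=.080,.0126
th=np.radians(TH);u=np.array([np.cos(th),np.sin(th)]); yaw=np.radians(TH+LEG)-np.pi/2; Q=down(yaw); M=R.from_quat(Q).as_matrix()[:2,:2]
def tcp(s,z,dy=0): # s: clip origin before the axis; dy: lateral shift along tool y
    return [*(ax+s*u-M@np.array([OX,OY-dy])),z]
def rep(k):
    s=status.get_state(); Rt=R.from_quat(s["tool_rot"]).as_matrix(); o=s["position"][:2]+M@np.array([OX,OY])-ax
    print(k,"s",round(o@u,4),"lat",round(float(-o@[-u[1],u[0]]),4),"z",s["position"][2].round(4),"F tool",(Rt.T@s["ft_force"]).round(1),"M",(Rt.T@s["torque"]).round(2),"gap",round(s["finger_gap"],4),"t",s["t"])
E
python3 - <<'E'
from ins import *
arm.reach(tcp(-.080,.10),Q); arm.hold(.3); rep("above")
c=arm.servo_line(tcp(-.080,.0600),v=.1,contact_N=6); arm.hold(.2); rep(c)
w=optics.snapshot("wrist");np.savez("pics/w_pre.npz",**w)
c=arm.servo_line(tcp(-.040,.0600),v=.05,contact_N=5); rep(c); arm.hold(.2); rep("ins")
E
```

```text
above s -0.081 lat 0.0007 z 0.1002 F tool [-0.1  0.2  1.3] M [-0.02 -0.02  0.02] gap 0.029 t 31.425
False s -0.0797 lat 0.0004 z 0.0606 F tool [0.7 0.3 1.5] M [ 0.02 -0.11  0.03] gap 0.0288 t 32.175
False s -0.0404 lat -0.0001 z 0.0599 F tool [-0.6 -0.4  1.4] M [ 0.03  0.01 -0.  ] gap 0.029 t 33.175
ins s -0.0404 lat 0.0001 z 0.06 F tool [ 0.1 -0.2  0.9] M [ 0.05 -0.09 -0.04] gap 0.0291 t 33.375
```

The leg has entered the hole with no contact force. Pushing it home.

Run:
```python
from ins import *
for s,c in ((-.025,30),(-.010,30),(.0005,30)):
    r=arm.servo_line(tcp(s,.0600),v=.04,contact_N=c); rep(r)
arm.hold(.3); rep("end")
```

```text
False s -0.025 lat -0.0013 z 0.0595 F tool [-2.  -3.5  1.6] M [ 0.75 -0.48 -0.35] gap 0.0295 t 33.9
False s -0.0079 lat 0.0002 z 0.0605 F tool [ 3.3 -2.7  2.4] M [ 0.64  0.81 -0.28] gap 0.0289 t 34.425
False s 0.001 lat 0.0005 z 0.0601 F tool [ 1.8 -3.2  1.1] M [ 0.38  0.21 -0.14] gap 0.0291 t 34.8417
end s 0.0005 lat 0.0002 z 0.0601 F tool [ 0.4 -2.7  1.6] M [ 0.34  0.2  -0.16] gap 0.0289 t 35.1417
```

Push force has dropped back at s = 0.5 mm, so it looks snapped in. I'll release it, then check by pushing the bow with shut fingers.

Run:
```python
from ins import *
hand.let_go(); p=status.get_state()["position"]; arm.servo_line([p[0],p[1],.13],v=.25)
n=np.array([-u[1],u[0]]); Q0=down(th-np.pi/2)
P=lambda s,z:[*(ax+s*u+.012*n),z]
arm.servo_line(P(-.150,.13),Q0,v=.25); hand.grab(30); arm.hold(.2)
w=optics.snapshot("wrist");np.savez("pics/w_home.npz",**w)
arm.servo_line(P(-.150,.056),v=.2); arm.hold(.2); rep("down")
c=arm.servo_line(P(-.105,.056),v=.04,contact_N=14); s=status.get_state(); print(c,"TCP s",(s["position"][:2]-ax)@u,s["ft_force"].round(1)); 
arm.servo_line(P(-.150,.056),v=.2); arm.servo_line(P(-.150,.14),v=.3); arm.hold(.2)
w=optics.snapshot("wrist");np.savez("pics/w_home2.npz",**w); t=optics.snapshot("top")
for k in("pics/w_home.npz","pics/w_home2.npz"):
    w=dict(np.load(k)); vv,uu=np.mgrid[0:400,0:640];z=w["range_z"]
    D=np.linalg.solve(w["camera_matrix"],np.c_[uu.ravel(),vv.ravel(),np.ones(z.size)].T)*z.ravel()
    X=(w["T"][:3,:3]@D).T+w["T"][:3,3]; a=(X[:,:2]-ax)@u; b=(X[:,:2]-ax)@n
    for x0 in (-.115,-.111,-.107,-.10,-.08,-.06,-.03,-.02,-.005,.005,.018,.03,.037,.043):
        j=(abs(a-x0)<.002)&(abs(b)<.05)&(X[:,2]>.066)&(X[:,2]<.080)
        if j.sum(): h=np.histogram(b[j],np.arange(-.05,.051,.004))[0]; print(x0,j.sum(),"b",b[j].min().round(4),b[j].max().round(4),"z",np.median(X[j,2]).round(4),[round(-.048+.004*i,3) for i in np.nonzero(h)[0]])
    print()
w=dict(np.load("pics/w_home2.npz"));o=np.zeros((600,640,3),np.uint8);o[:400]=w["img"];o[400:,:311]=cv2.resize(t["img"][170:260,160:300],(311,200));cv2.imwrite("pics/home.png",o[:,:,::-1])
print(status.get_state()["t"])
```

```text
down s -0.069 lat 0.0005 z 0.0574 F tool [ 0.1  0.2 -1.6] M [-0.04  0.   -0.03] gap -0.0003 t 38.3333
True TCP s -0.11641048620280998 [-0.7  0.3 -0.1]
-0.111 11 b 0.0066 0.0163 z 0.0685 [np.float64(0.008), np.float64(0.012), np.float64(0.016)]
-0.107 142 b 0.0012 0.0218 z 0.0705 [np.float64(0.0), np.float64(0.004), np.float64(0.008), np.float64(0.012), np.float64(0.016), np.float64(0.02)]
-0.1 176 b -0.0035 0.0265 z 0.0705 [np.float64(-0.004), np.float64(0.0), np.float64(0.004), np.float64(0.008), np.float64(0.012), np.float64(0.016), np.float64(0.02), np.float64(0.024), np.float64(0.028)]
-0.08 144 b -0.0037 0.0276 z 0.0704 [np.float64(-0.004), np.float64(0.0), np.float64(0.004), np.float64(0.02), np.float64(0.024), np.float64(0.028)]
-0.06 167 b -0.0033 0.0271 z 0.0705 [np.float64(-0.004), np.float64(0.0), np.float64(0.004), np.float64(0.02), np.float64(0.024), np.float64(0.028)]
-0.03 200 b -0.0025 0.0196 z 0.0706 [np.float64(-0.004), np.float64(0.0), np.float64(0.004), np.float64(0.008), np.float64(0.012), np.float64(0.016), np.float64(0.02)]
-0.02 47 b -0.0024 0.0147 z 0.0708 [n
[... 271 characters left out ...]
08), np.float64(0.012), np.float64(0.016), np.float64(0.02), np.float64(0.024)]
-0.08 137 b -0.0029 0.0281 z 0.0702 [np.float64(-0.004), np.float64(0.0), np.float64(0.004), np.float64(0.02), np.float64(0.024), np.float64(0.028)]
-0.06 164 b -0.0024 0.0284 z 0.0704 [np.float64(-0.004), np.float64(0.0), np.float64(0.004), np.float64(0.02), np.float64(0.024), np.float64(0.028)]
-0.03 187 b -0.0024 0.022 z 0.0709 [np.float64(-0.004), np.float64(0.0), np.float64(0.004), np.float64(0.012), np.float64(0.016), np.float64(0.02)]
-0.02 83 b -0.0021 0.0181 z 0.0709 [np.float64(-0.004), np.float64(0.0), np.float64(0.004), np.float64(0.008), np.float64(0.012), np.float64(0.016), np.float64(0.02)]

40.275
```

View pics/home.png

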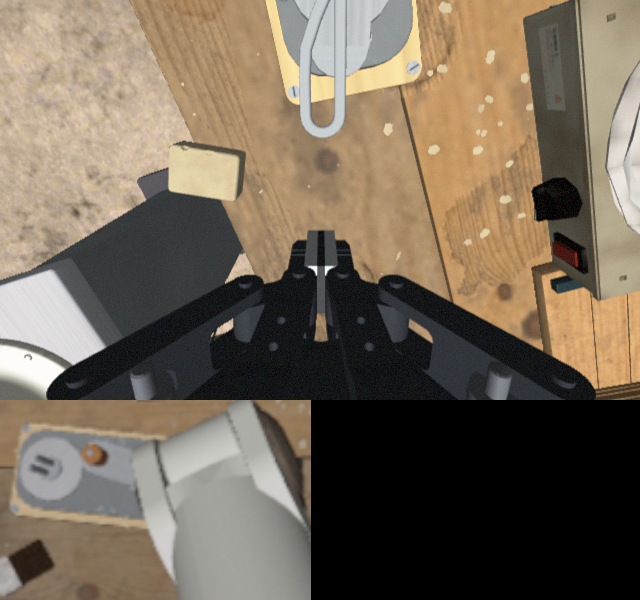

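The first look had the bow at −111 mm, which is exactly home. My check push then drove it about 5.5 mm past the pocket, to about −105.5 mm; the picture shows the bow at (323,133). I'll regrip it and draw it back by that amount.

```bash
cat > bow.py <<'E'
from ins import *
n=np.array([-u[1],u[0]]); Q0=down(th-np.pi/2)
P=lambda s,z:[*(ax+s*u+.012*n),z]
def bow(k):
    w=optics.snapshot("wrist");np.savez(f"pics/{k}.npz",**w)
    vv,uu=np.mgrid[0:400,0:640];z=w["range_z"]
    D=np.linalg.solve(w["camera_matrix"],np.c_[uu.ravel(),vv.ravel(),np.ones(z.size)].T)*z.ravel()
    X=(w["T"][:3,:3]@D).T+w["T"][:3,3]; a=(X[:,:2]-ax)@u; b=(X[:,:2]-ax)@n
    j=(abs(b-.012)<.006)&(X[:,2]>.065)&(X[:,2]<.080)&(a<-.08)&(a>-.13)
    print(k,j.sum(),"bow outer",np.percentile(a[j],[0,2,10]).round(4),"inner",a[j].max().round(4))
    i=(a<-.05)&(a>-.09)&(X[:,2]>.066)&(X[:,2]<.08)&(abs(b)<.006); print(" leg ang",np.degrees(np.polyfit(a[i],b[i],1)[0]).round(2),b[i].mean().round(4))
E
python3 - <<'E'
from bow import *
hand.let_go()
arm.servo_line(tcp(.0015,.13),Q,v=.3); arm.servo_line(tcp(.0015,.0585),v=.12,contact_N=12); arm.hold(.2); rep("down")
hand.grab(60); arm.hold(.1); rep("grab")
arm.servo_line(tcp(-.0040,.0590),v=.02); arm.hold(.2); rep("pulled")
hand.let_go(); rep("free"); arm.servo_line(tcp(-.004,.13),v=.3)
arm.servo_line(P(-.150,.13),Q0,v=.3); hand.grab(30); arm.hold(.2); bow("w_home3"); print(status.get_state()["t"])
E
```

```text
down s 0.002 lat 0.0006 z 0.0594 F tool [ 0.2 -0.1 -1.1] M [-0.   -0.03 -0.  ] gap 0.0852 t 42.4
grab s 0.0015 lat 0.0001 z 0.0587 F tool [-1.  -1.  -5.3] M [ 0.22 -0.29 -0.05] gap 0.0287 t 43.0667
pulled s -0.0043 lat 0.0002 z 0.0589 F tool [-0.   0.7 -1.4] M [-0.15 -0.02  0.01] gap 0.0285 t 43.6917
free s -0.004 lat -0.0 z 0.059 F tool [ 0.5  0.4 -0.5] M [ 0.02 -0.    0.01] gap 0.0853 t 44.2833
w_home3 217 bow outer [-0.1112 -0.1111 -0.1101] inner -0.1014
 leg ang 1.22 0.0005
46.05
```

The bow is home again at −111 mm and the leg is aligned. Now I'll push the crank round clockwise by its knob with the shut fingers, on an arc, until it meets the stop.

```bash
cat > turn.py <<'E'
from bow import *
def T(phi,off,z=.070):
    a=np.radians(phi);uu=np.array([np.cos(a),np.sin(a)]);nn=np.array([-uu[1],uu[0]])
    return [*(ax+.09*uu+off*nn),z],down(a-np.pi/2)
for phi in (71.5,40,6,-4):
    q=ik(*T(phi,.027)); print(phi,None if q is None else q.round(2).tolist())
    if q is None: raise SystemExit
p,q=T(71.5,.050,.13); arm.reach(p,q); p,q=T(71.5,.050); arm.servo_line(p,q,v=.2,contact_N=8); arm.hold(.1); rep("beside")
hit=False
p,q=T(71.5,.030); hit=arm.servo_line(p,q,v=.08,contact_N=10)
for phi in np.arange(64,-11,-7.5):
    p,q=T(phi,.027); hit=arm.servo_line(p,q,v=.07,contact_N=12)
    s=status.get_state(); r=s["position"][:2]-ax; print(phi,hit,"ang",(np.degrees(np.arctan2(r[1],r[0]))-np.degrees(np.arctan2(.027,.09))).round(1),s["ft_force"].round(1),round(s["t"],1))
    if hit: break
    if s["t"]>62: break
E
python3 turn.py
```

```text
71.5 [-0.64, 0.66, -0.07, 1.64, 0.06, 0.85, -1.06]
40 [-0.66, 0.7, 0.04, 1.55, -0.03, 0.89, -1.48]
6 [-0.68, 0.72, 0.2, 1.54, -0.17, 0.9, -1.9]
-4 [-0.69, 0.72, 0.24, 1.55, -0.2, 0.9, -2.02]
beside s 0.1706 lat -0.0372 z 0.0717 F tool [-0.4 -0.2 -0.3] M [ 0.01 -0.04 -0.01] gap -0.0002 t 47.5583
64.0 False ang 64.3 [-0.2 -0.6  0.5] 48.3
56.5 False ang 57.2 [-1.8  1.3  0.9] 48.6
49.0 False ang 49.3 [-1.6  2.4  0.5] 49.0
41.5 False ang 41.5 [-0.6  2.5 -0.6] 49.3
34.0 False ang 33.9 [-0.6  1.9 -0.3] 49.6
26.5 False ang 26.4 [-0.7  2.2  0.1] 50.0
19.0 False ang 18.9 [ 0.3  1.9 -0.7] 50.3
11.5 False ang 11.4 [-0.1  1.6 -0.4] 50.6
4.0 False ang 3.9 [-1.   2.3  0.2] 50.9
-3.5 False ang -3.2 [ 0.4  2.7 -0.1] 51.2
```

Steady friction of about 2.5 N and no stop yet, so I'll continue the arc.

Run:
```python
import re
src=open("turn.py").read(); exec(src.split("for phi in (71.5")[0])
hit=False
for phi in np.arange(-7,-28,-4):
    p,q=T(phi,.027); hit=arm.servo_line(p,q,v=.05,contact_N=10)
    s=status.get_state(); r=s["position"][:2]-ax; print(phi,hit,"ang",(np.degrees(np.arctan2(r[1],r[0]))-np.degrees(np.arctan2(.027,.09))).round(1),s["ft_force"].round(1),round(s["t"],1))
    if hit or s["t"]>60: break
arm.hold(.2); s=status.get_state(); print(s["ft_force"].round(1),s["t"])
v=optics.snapshot("wrist");t=optics.snapshot("top")
for k,z,m0 in ((v,.104,200),(t,.104,15)):
    h=cv2.cvtColor(k["img"],cv2.COLOR_RGB2HSV);m=((h[...,0]<14)&(h[...,1]>140)&(h[...,2]>90)).astype(np.uint8)
    n_,l,st,c=cv2.connectedComponentsWithStats(m)
    for i in range(1,n_):
        if st[i,4]>m0:
            P_=onz(k,*c[i],.095);r=P_[:2]-ax;print(st[i,4],P_.round(3),"r",np.hypot(*r).round(3),"ang",np.degrees(np.arctan2(r[1],r[0])).round(1))
```

```text
-7 False ang -5.3 [0.2 5.6 1.2] 51.5
-11 False ang -7.0 [ 0.8 12.1 -1.3] 51.8
-15 True ang -7.1 [ 2.1  4.7 -0.1] 52.0
[ 2.2  4.5 -0.1] 52.2083
707 [0.61  0.297 0.095] r 0.088 ang -6.1
38 [0.556 0.612 0.095] r 0.307 ang 83.8
22 [0.534 0.601 0.095] r 0.294 ang 87.9
221 [0.378 0.562 0.095] r 0.294 ang 119.6
```

The push met firm resistance, but at a knob angle of about −5°, farther round than the +6° I estimated. I'll back off and check by depth and colour where the bar, clip, pin and stop tab now are.

Run:
```python
src=open("turn.py").read(); exec(src.split("for phi in (71.5")[0])
p,q=T(-3,.055); arm.servo_line(p,v=.15); p[2]=.17; arm.servo_line(p,v=.3)
a=np.radians(-4);uu=np.array([np.cos(a),np.sin(a)]); hand.let_go()
arm.servo_line([*(ax+.03*uu),.19],v=.3); arm.hold(.2); print(status.get_state()["t"])
w=optics.snapshot("wrist");np.savez("pics/w_end.npz",**w);t=optics.snapshot("top");np.savez("pics/top_end.npz",**t);s_=optics.snapshot("side");np.savez("pics/side_end.npz",**s_)
def cloud(w):
    vv,uu=np.mgrid[0:400,0:640];z=w["range_z"];D=np.linalg.solve(w["camera_matrix"],np.c_[uu.ravel(),vv.ravel(),np.ones(z.size)].T)*z.ravel()
    return (w["T"][:3,:3]@D).T+w["T"][:3,3]
X=cloud(w);r=np.hypot(*(X[:,:2]-ax).T);an=np.degrees(np.arctan2(X[:,1]-ax[1],X[:,0]-ax[0]))
for n_,z0,z1,r0,r1 in(("bar+",.060,.068,.045,.075),("knob",.099,.112,.06,.12),("bar-",.058,.0665,.03,.06),("shaft",.093,.101,0,.02),("clip",.066,.078,.068,.13)):
    j=(X[:,2]>z0)&(X[:,2]<z1)&(r>r0)&(r<r1)
    if n_ in("bar+","knob"): j&=abs(an)<60
    if n_ in("bar-","clip"): j&=abs(an)>110
    if j.any(): c=X[j].mean(0);d=c[:2]-ax;print(n_,j.sum(),c.round(4),"ang",np.degrees(np.arctan2(d[1],d[0])).round(1),"r",np.hypot(*d).round(4))
# base orientation from the initial top view: plywood colour mask
t0=dict(np.load("pics/top0.npz"));h=cv2.cvtColor(t0["img"],cv2.COLOR_RGB2HSV)
m=np.zeros((400,640),np.uint8);g=((h[...,1]<60)&(h[...,2]>90)).astype(np.uint8);m[182:230,166:270]=g[182:230,166:270]
c=max(cv2.findContours(m,0,cv2.CHAIN_APPROX_NONE)[0],key=cv2.contourArea)
W=np.array([onz(t0,*k[0],.04)[:2] for k in c],np.float32)*1000;print("cover rect",cv2.minAreaRect(W))
# disc (fork flange) centre in top view -> winder y direction
for nm,px in(("fork disc wrist",(346,14)),): print(nm)
ww=dict(np.load("pics/w_win.npz"));Y=cloud(ww);j=(Y[:,2]>.085)&(Y[:,2]<.125)&(Y[:,1]>.40)&(Y[:,1]<.50)&(abs(Y[:,0]-.54)<.05);print("prongs",j.sum(),Y[j].mean(0) if j.any() else None)
```

```text
54.5917
bar+ 1469 [0.5823 0.3064 0.0635] ang -0.1 r 0.059
knob 669 [0.6129 0.305  0.1022] ang -0.9 r 0.0896
bar- 701 [0.4803 0.3069 0.0636] ang 179.5 r 0.043
shaft 354 [0.525  0.3063 0.0964] ang -5.4 r 0.0017
clip 622 [0.435  0.3223 0.0702] ang 169.9 r 0.0897
cover rect ((533.4495239257812, 375.9371337890625), (261.4169006347656, 97.1258544921875), 82.51470184326172)
fork disc wrist
prongs 107 [0.54631266 0.45041382 0.09797702]
```

The bar is flat at 63.5 mm on both sides and the shaft is centred. The knob is at −0.5°, and the winder axis at about 82° puts the stop at about +4°, less some 3° of pin-hole play. That agrees with the firm resistance being the stop. One offline check of the clip and the bystanders before handing in.

Run:
```python
from h import *
ax=np.array([.5235,.3065])
w=dict(np.load("pics/w_end.npz"));vv,uu=np.mgrid[0:400,0:640];z=w["range_z"]
D=np.linalg.solve(w["camera_matrix"],np.c_[uu.ravel(),vv.ravel(),np.ones(z.size)].T)*z.ravel();X=(w["T"][:3,:3]@D).T+w["T"][:3,3]
j=(X[:,2]>.0668)&(X[:,2]<.08)&(X[:,0]<.48)&(abs(X[:,1]-.31)<.05);P=X[j]
i=(P[:,0]<.47)&(P[:,0]>.43)&(P[:,1]<.316); f=np.polyfit(P[i,0],P[i,1],1); a=np.arctan(f[0]); print("leg ang",np.degrees(a),"y at axis",np.polyval(f,ax[0]))
u=np.array([np.cos(a),np.sin(a)]);n=np.array([-u[1],u[0]]);s=(P[:,:2]-ax)@u;b=(P[:,:2]-ax)@n
print("bow outer",s[abs(b-.012)<.006].min(),"b range",b.min(),b.max())
k=(X[:,2]>.0668)&(X[:,2]<.08)&(np.hypot(*(X[:,:2]-ax).T)<.06);s=(X[k,:2]-ax)@u;b=(X[k,:2]-ax)@n
for x in(.016,.02,.025,.03,.035,.039,.042):
    q=abs(s-x)<.0015; print(x,q.sum(),np.sort(np.unique((b[q]*1000).round())).tolist())
def wax(t):
    g=cv2.cvtColor(t["img"],cv2.COLOR_RGB2GRAY).astype(int);return g
a0=dict(np.load("pics/top0.npz"));a1=dict(np.load("pics/top_end.npz"))
for nm,(x0,y0,x1,y1) in(("rough",(215,148,248,174)),("wax",(264,250,294,282)),("roll",(415,163,446,192))):
    print(nm,np.median(np.abs(wax(a0)-wax(a1))[y0:y1,x0:x1]))
```

```text
leg ang -1.8127330601844136 y at axis 0.3071056669703574
bow outer -0.11129819759946354 b range -0.0031823476118501065 0.028648626201983808
0.016 57 [-3.0, -2.0, -1.0, -0.0, 1.0, 2.0, 3.0, 4.0, 5.0, 6.0, 7.0, 8.0, 9.0, 10.0, 11.0, 12.0, 13.0, 14.0]
0.02 62 [-3.0, -2.0, -1.0, -0.0, 1.0, 2.0, 3.0, 4.0, 5.0, 6.0, 7.0, 8.0, 9.0, 10.0, 11.0, 12.0, 13.0, 14.0, 15.0, 16.0]
0.025 62 [-3.0, -2.0, -1.0, 0.0, 1.0, 2.0, 3.0, 4.0, 9.0, 10.0, 11.0, 12.0, 13.0, 14.0, 15.0, 16.0, 17.0, 18.0, 19.0]
0.03 59 [-3.0, -2.0, -1.0, 0.0, 1.0, 2.0, 3.0, 4.0, 13.0, 14.0, 15.0, 16.0, 17.0, 18.0, 19.0, 20.0, 21.0, 22.0]
0.035 53 [-3.0, -2.0, -1.0, 0.0, 1.0, 2.0, 3.0, 4.0, 16.0, 17.0, 18.0, 19.0, 20.0, 21.0, 22.0, 23.0]
0.039 10 [-2.0, -1.0, 0.0, 1.0, 2.0, 3.0]
0.042 0 []
rough 6.0
wax 5.0
roll 4.0
```

The clip is home and closed: straight tip 39–40 mm past the axis, throat shut at 16–20 mm, flared end at y ≈ 20 mm, bow at −111 mm. The bystanders have not moved.

```bash
python3 -c "
from cell import *
print(status.get_state()['t'],status.get_state()['ft_force']); print(job_done())"
```

```text
54.7417 [ 0.96034449 -0.2640772  -0.99327198]
the job is handed in; nothing more can be done
None
```

I handed the job in at 54.7 s: the crank lies flat on the flange over the drive pin, the R-clip is home and closed on the shaft (redrawn 5.5 mm after a check push overshot), the crank was pushed to firm resistance at its stop (angle agrees within about 2°), and the wax blocks and card roll look unmoved.

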